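# Load a solder reel onto its roller stand and close the keeper

## Task

Load the orange solder reel: without gripping or lifting it, nudge it gently up the sloped gutter of the blue stand until it drops into its seat between the two white rollers in front of the end stop, where it cannot roll back. Then, again without gripping, gently push the keeper arm (the one with the red end) round across the gutter behind the reel, until its end is against the rubber catch on the other side. Leave the flux pot, the tweezers and the solder sucker where they are.

Things in the scene. Friction and masses are not known exactly. Their poses are not given: they have to be found in the camera images.
- stand: Reel stand fixed to the bench, a blue base 232 x 64 mm (x from -0.110 to 0.122) with an aluminium gutter that rises along the stand's +x to two rollers and an end stop. Origin on the bench, on the centre line of the gutter; x uphill (level), y to the left when looking uphill, z up.
- gutter (a point): Point on the middle of the gutter's floor, x = -0.0335 in the stand's frame; its x runs up the slope (0.20 rad), its z stands square to the floor. Floor heights: 8 mm at the low end (stand x = -0.104), 36 mm at the high end (x = 0.037). 54 mm wide between cheeks 3 mm thick and 14 mm high. The centre of the reel rolling on it is at z = 0.036 in this frame.
- lip (a point): Top of the round lip across the gutter's low end (stand x = -0.102, 22 mm above the bench), on which the reel leans at the start.
- first_roller (a point): Middle of the lower of two white rollers across the head of the stand: radius 9 mm, axes at stand x = 0.048 and 0.096, 30 mm high; they turn freely. The gutter's floor leads onto the top of this one, over which the reel must pass before it sinks 7 mm into the dip between the two. Side plates beside the rollers are 50 mm high.
- buffer (a point): Middle of the face of the black rubber buffer on the end stop (blue upright plate, 86 mm high): stand x = 0.111, height 0.068, 3 mm beyond the seated reel.
- catch (a point): Rubber catch for the keeper's end, on the left cheek: stand x = 0.032, y = 0.036, height 0.062.
- reel: Full reel of solder, rigid, smooth, 0.3 to 0.6 kg: two orange flanges 72 mm in diameter, 4 mm thick, 50 mm over both; between them a paper-wrapped body 65 mm in diameter, 42 mm wide. Origin at its centre, y along its axle. It starts at the gutter's low end (centre at stand x = -0.078, height 0.050), axle across, and rolls back down if let go on the slope.
- seat (a point): Where the reel's centre lies when it rests on both rollers: x = 0.072, y = 0, height 0.068 in the stand's frame. Axes as the stand's.
- keeper (a joint): Angle of the keeper arm about its upright pivot. It starts open, at 0 to 0.35 rad: the arm points downhill beside the right cheek (exactly downhill at 0.18, farther outward below that). It grows as the arm swings over the gutter, clockwise from above; 1.75 is closed: straight across, end at the catch, where it stops. A little drag (0.025 N m); stays where it is left.
- keeper_pivot (a point): Centre of the keeper's pivot (dark sleeve of radius 8.5 mm on a steel post), at x = 0.028, y = -0.041, height 0.062 in the stand's frame, half-way up the arm; axes turn with the arm, which runs along its -x.
- keeper_end (a point): Centre of the keeper's red end block (22 mm long, 9 mm thick, 14 mm high), 69 mm from the pivot and 62 mm above the bench. The arm between is a steel bar 6 mm thick and 12 mm high. It passes 7 mm and more above the cheeks. Its tip is 80 mm from the pivot.
- flux_pot: Bystander: brown flux pot with black lid, 48 mm across, 32 mm high, on the bench to the left of the gutter's low end; origin under its middle.
- tweezers: Bystander: pointed steel tweezers, 122 mm long, 8 mm high, lying on the black mat to the right of the stand; origin under the middle.
- solder_sucker: Bystander: blue desoldering pump, 216 mm long, 24 mm high, lying on the bench beyond the end stop; origin under its middle.

How it is judged:
By the outcome, as a careful person would: the job done as asked, in the order asked, and still so for the second after the job is handed in, with the robot touching nothing.
It also fails if it takes over 58 s, if anything falls off the work surface, if the arm or the gripper's body presses on something with over 40 N, if the wrist force passes 120 N, or if a joint passes its speed limit or range.

## Robot

A 6-joint arm with a two-finger parallel gripper is mounted at the origin on a cart in front of the work surface, level with it; the furniture and walls round the work are solid. World frame = base frame: x ahead of the robot, y to its left, z up, the work surface at z = 0. Lengths are in mm, angles in rad, forces in N, time in s.
With the tool pointing down it reaches from about 300 to 875 mm from the base axis. Payload 4.2 kg.
Tool frame: the origin (TCP) lies midway between the tips of the shut fingers; the grasp point (between the pads) lies 19 mm behind it; z points along the fingers, y is the direction in which the jaws open and shut (so a half turn about z gives the same grasp; the last joint's range is limited). The gripper opens to 85 mm and grips with 20 to 120 N. Pads are 22 mm wide; open, the fingers measure 114 mm over their backs; the gripper's body (76 mm by 85 mm) begins 54 mm behind the grasp point. The pads swing forward as they close: fully open they stand 13 mm farther back than shut.
Start: joints at [1.095, 0.32, 1.565, -0, 1.257, -0.02], TCP at [253.108, 516.312, 231.338] pointing down, gripper open.
Joint ranges: [-3.11, 3.11], [-0.84, 2.01], [0.21, 2.61], [-1.34, 4.49], [0.05, 2.63], [-2.56, 2.56]. Speed limits (rad/s): [2.57, 2.57, 3.14, 3.14, 3.14, 3.14].

## Interface

Orientations are given as a unit quaternion [w, x, y, z].
In Python, from plant import r, eyes gives the robot as it stands. Calls block until the motion is done:
- r.move_pose(position, orientation): joint-space move of the TCP to a pose.
- r.move_straight(position, attitude=None, rate=150): straight line of the TCP; attitude=None keeps the orientation; rate is the mean speed in mm/s.
- r.set_joints(angles): joint-space move.
- r.ungrasp() and r.grab(squeeze=None): open the fingers fully, or close them until they stop; squeeze is the grip in N (None keeps the last).
- r.wait(seconds).
- r.solve_ik(position, orientation): joint angles nearest the present ones, or None.
- r.state(): the state.
- eyes.camera(name): name is "scene" or "top" or "wrist"; returns (picture, depth): 400x640x3 uint8, red, green, blue; 400x640 float32, mm along the optical axis (not along the pixel's ray), 0 where there is no reading.
- eyes.camera_params(name): a dict with "fx", "fy", "cx", "cy" (pixels), "extrinsics" (4x4, takes a point from camera to world coordinates); the wrist camera has in their place "mount" (4x4, takes a point from camera to tool coordinates, whose origin is the TCP and whose axes are the flange's). Camera axes: x right, y down, z forward; pixel columns grow to the right and rows downward; lengths in mm; the calibration is good to about 2 mm. The wrist camera is an equidistant fisheye: a pixel r from the principal point sees the ray r / f radians off the axis. A picture is of the moment at which its call begins: read the wrist's pose just before it. camera_params takes no time and is no camera call.
A pose or a line that the arm cannot do raises r.PlanningError and nothing moves.
- r.hand_in(): hands the job in, once; it reports no verdict.
The state is a dict: "time": time; "qpos": joint angles; "joint_vel": joint speeds; "joint_efforts": joint torques, N m; "position": TCP position; "orientation": TCP orientation; "ft_force": force on the tool from outside, world axes, zero at the start; "wrist_torque": the same for the moment, N m; "width": finger opening in mm.
Only numpy, scipy, OpenCV 4.12 (cv2) and the standard library are available. Lean on these libraries where they do the work, as an engineer would, in place of code of your own. Each camera call takes 0.05 s, during which the arm holds its last target.

## Working session

There is one attempt and no reset: what is moved stays moved. The work goes in short steps, each a Python script; the robot and the scene stay as the last script left them, time stands still between calls to the robot, and variables do not carry over. Pictures are saved under pics/ and viewed, and the job is handed in when it is done.

```bash
ls; mkdir -p pics
python3 - <<'E'
from plant import r, eyes
import cv2,json
for n in ["scene","top","wrist"]:
    p,d=eyes.camera(n); cv2.imwrite(f"pics/{n}0.png",p[:,:,::-1]); 
    q=eyes.camera_params(n); print(n,{k:(v.round(4).tolist() if hasattr(v,'round') and hasattr(v,'tolist') else v) for k,v in q.items()}, (d>0).mean())
print(r.state())
E
```

```text
pics
scene {'fx': 481.98781908712795, 'fy': 481.98781908712795, 'cx': 326.8526315169045, 'cy': 199.53239367792466, 'extrinsics': [[0.7752, -0.3601, 0.519, 7.3836], [-0.6316, -0.4577, 0.6258, -874.1433], [0.0122, -0.813, -0.5822, 674.8493], [0.0, 0.0, 0.0, 1.0]]} 0.99584765625
top {'fx': 391.0631742498381, 'fy': 391.0631742498381, 'cx': 327.78760436448664, 'cy': 198.30669473529724, 'extrinsics': [[0.0119, -0.9972, 0.0738, 480.1598], [-0.9998, -0.0132, -0.0164, -252.0609], [0.0174, -0.0736, -0.9971, 905.5744], [0.0, 0.0, 0.0, 1.0]]} 0.99612890625
wrist {'fx': 309.70691628693146, 'fy': 309.70691628693146, 'cx': 325.3198591002988, 'cy': 203.62467300927338, 'mount': [[0.0004, -0.947, -0.3213, 83.2295], [1.0, 0.0002, 0.0006, 0.3587], [-0.0005, -0.3213, 0.947, -142.0001], [0.0, 0.0, 0.0, 1.0]]} 0.99611328125
{'time': 0.15, 'qpos': array([ 1.09500739e+00,  3.20116209e-01,  1.56539841e+00,  2.13671172e-05,
        1.25738248e+00, -1.99634469e-02]), 'joint_vel': array([ 0.0003877 , -0.00248949, -0.0036179 , -0.00096299,  0.00119995,
        0.00222186]), 'joint_efforts': array([ 4.82294436e-04, -4.15844214e+01, -2.34343958e+01, -5.87531645e-05,
        6.07615118e-03, -1.63484074e-06]), 'position': array([252.9284727 , 515.98690077, 230.69211726]), 'orientation': array([-1.69870026e-04,  2.25947907e-01,  9.74139168e-01, -6.29793545e-04]), 'ft_force': array([-0.41672347,  0.26551585, -0.35848513]), 'wrist_torque': array([ 0.03005957, -0.03711141, -0.00834787]), 'width': 85.32968233026031}
```

View pics/scene0.png

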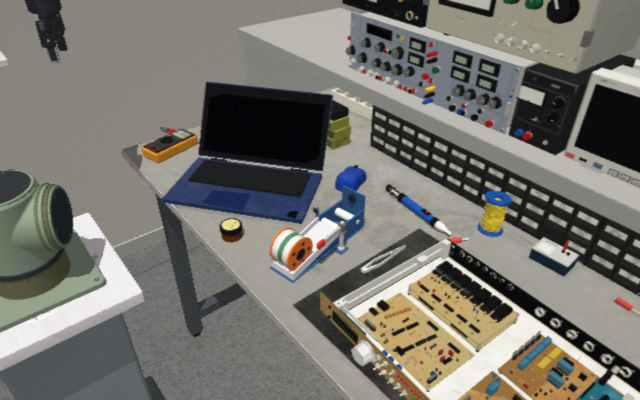

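View pics/top0.png

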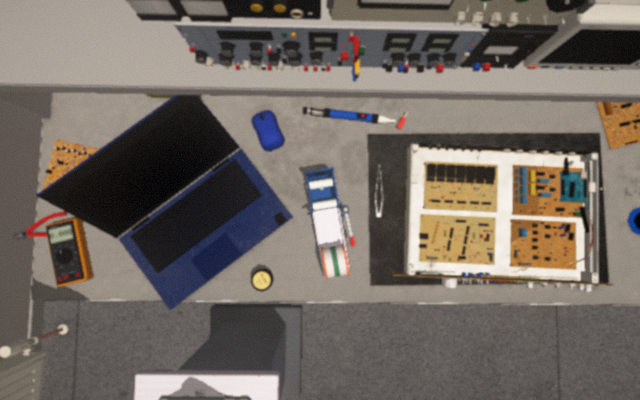

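The top view shows the stand at about (325,222), pointing uphill to image-up. The keeper's red end is at (351,240) on its right, the pot at (261,279), and the tweezers at (379,190). I'll zoom in and measure.

```bash
cat > h.py <<'E'
from plant import r, eyes
import numpy as np, cv2
def ray(n,u,v):
    q=eyes.camera_params(n); E=q["extrinsics"]
    return E[:3,3], E[:3,:3]@np.array([(u-q["cx"])/q["fx"],(v-q["cy"])/q["fy"],1.])
def onz(n,u,v,z):
    o,d=ray(n,u,v); return o+d*(z-o[2])/d[2]
def cloud(n,d):
    q=eyes.camera_params(n); v,u=np.mgrid[0:400,0:640]
    P=np.stack([(u-q["cx"])/q["fx"]*d,(v-q["cy"])/q["fy"]*d,d],-1)
    return P@q["extrinsics"][:3,:3].T+q["extrinsics"][:3,3]
E
python3 - <<'E'
from h import *
a=cv2.imread("pics/top0.png")[150:300,240:420]
cv2.imwrite("pics/top0z.png",cv2.resize(a,None,fx=4,fy=4,interpolation=cv2.INTER_CUBIC))
p,d=eyes.camera("top"); C=cloud("top",d)
hsv=cv2.cvtColor(p,cv2.COLOR_RGB2HSV)
def comp(m,lo,hi,name):
    n,l,s,c=cv2.connectedComponentsWithStats(m.astype(np.uint8))
    for i in range(1,n):
        if s[i,4]>=8 and 240<c[i][0]<420 and 150<c[i][1]<300:
            X=C[l==i]; print(name,c[i].round(1),s[i],"med",np.median(X,0).round(1))
H,S,V=[hsv[...,i].astype(int) for i in range(3)]
comp((H>100)&(H<125)&(S>120)&(V>60),0,0,"blue")
comp(((H<6)|(H>174))&(S>140)&(V>90),0,0,"red")
comp((H>6)&(H<17)&(S>140)&(V>120),0,0,"orange")
comp((H>70)&(H<95)&(S>60),0,0,"green")
comp((V>200)&(S<40),0,0,"white")
E
```

```text
blue [316.7 174.2] [306 169  26  13 134] med [ 596.5 -238.4   43.6]
blue [334.2 189.7] [333 186   3   8  11] med [ 563.  -279.9   47.1]
blue [320. 194.] [309 188  24  15 229] med [ 556.7 -248.7    4. ]
red [351.9 241. ] [350 237   5   9  32] med [ 451.5 -318.5   69. ]
orange [324.  265.7] [323 258   3  16  17] med [ 399.7 -259.4   84.3]
green [335.5 265. ] [335 263   2   5   8] med [ 401.8 -283.4   82.2]
white [320.4 183.6] [310 180  22   9 139] med [ 576.5 -248.7   37.9]
white [327.2 222.2] [ 313  200   31   44 1006] med [ 489.9 -265.4   30.6]
white [378.5 214.3] [377 213   4   4  14] med [ 511.8 -383.6   10.9]
white [348.6 224.8] [346 214   6  22  37] med [ 485.5 -311.8   68.4]
white [341.3 262.7] [338 251   8  24 141] med [ 406.3 -295.    79.7]
white [329.2 264.5] [325 253   9  24 145] med [ 403.6 -270.    79.7]
```

View pics/top0z.png

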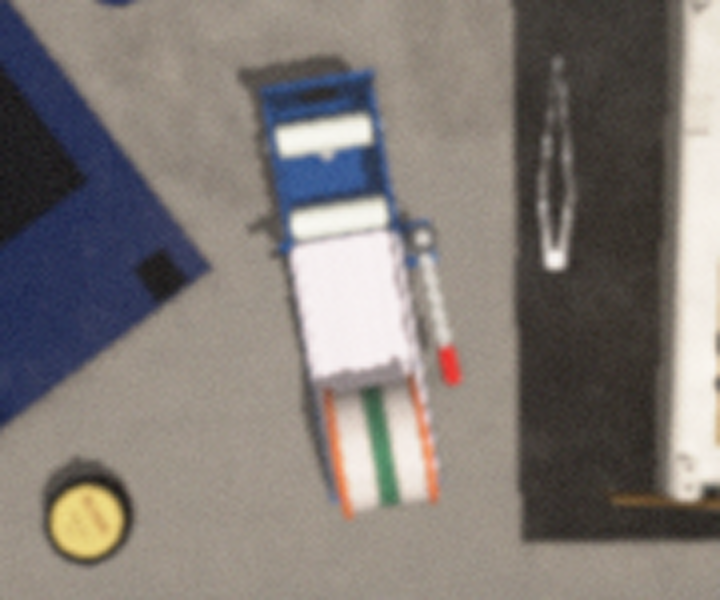

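Run:
```python
from h import *
p,d=eyes.camera("top"); C=cloud("top",d)
X=C[95:305,40:295].reshape(-1,3); X=X[(X[:,0]<720)]
print("laptop zone max z",np.percentile(X[:,2],[50,90,99,100]).round())
i=X[:,2]>150; print(X[i].min(0).round(),X[i].max(0).round())
Y=C[95:305,300:600].reshape(-1,3);print(np.percentile(Y[:,2],[50,99,100]).round())
# target look pose
yaw=0.2
def q(ya): # tool y at angle ya, z down
    c=np.array([np.cos(ya),np.sin(ya),0]); z=np.array([0,0,-1.]); x=np.cross(c,z)
    from scipy.spatial.transform import Rotation as R
    w=R.from_matrix(np.c_[x,c,z]).as_quat(); return [w[3],*w[:3]]
for ya in (yaw-np.pi/2,yaw+np.pi/2):
    for P in ([530,-255,330],[530,-255,300],[390,-285,50],[520,-255,70]):
        print(ya,P,np.round(r.solve_ik(P,q(ya)),2) if r.solve_ik(P,q(ya)) is not None else None)
```

```text
laptop zone max z [ 18. 145. 186. 906.]
[ 480. -252.  150.] [720. 264. 906.]
[  6. 251. 906.]
-1.3707963267948966 [530, -255, 330] [-0.47  0.3   1.35 -0.    1.49  0.9 ]
-1.3707963267948966 [530, -255, 300] [-0.47  0.31  1.41 -0.    1.42  0.9 ]
-1.3707963267948966 [390, -285, 50] [-0.65  0.38  2.02 -0.    0.75  0.72]
-1.3707963267948966 [520, -255, 70] [-0.48  0.47  1.77 -0.    0.9   0.9 ]
1.7707963267948965 [530, -255, 330] [-0.47  0.3   1.35 -0.    1.49 -2.24]
1.7707963267948965 [530, -255, 300] [-0.47  0.31  1.41 -0.    1.42 -2.24]
1.7707963267948965 [390, -285, 50] [-0.65  0.38  2.02 -0.    0.75 -2.43]
1.7707963267948965 [520, -255, 70] [-0.48  0.47  1.77 -0.    0.9  -2.25]
```

```bash
cat >> h.py <<'E'
from scipy.spatial.transform import Rotation as R
def q(ya):
    c=np.array([np.cos(ya),np.sin(ya),0]); z=np.array([0,0,-1.]); x=np.cross(c,z)
    w=R.from_matrix(np.c_[x,c,z]).as_quat(); return np.array([w[3],*w[:3]])
def wpose():
    s=r.state(); w=s["orientation"]; T=np.eye(4); T[:3,:3]=R.from_quat([w[1],w[2],w[3],w[0]]).as_matrix(); T[:3,3]=s["position"]
    return T
def wray(T,u,v):
    p=eyes.camera_params("wrist"); M=T@p["mount"]
    a=np.array([u-p["cx"],v-p["cy"]])/p["fx"]; t=np.hypot(*a)
    d=np.array([*(a/max(t,1e-9)*np.sin(t)),np.cos(t)])
    return M[:3,3],M[:3,:3]@d
def wonz(T,u,v,z):
    o,d=wray(T,u,v); return o+d*(z-o[2])/d[2]
E
python3 - <<'E'
from h import *
s=r.state(); r.move_straight(s["position"]+[0,0,110],rate=300)
r.grab(20)
r.move_pose([540,-255,310],q(0.2-np.pi/2))
T=wpose(); p,d=eyes.camera("wrist"); np.save("T1.npy",T); np.save("d1.npy",d)
cv2.imwrite("pics/w1.png",p[:,:,::-1]); s=r.state(); print(s["time"],s["position"],s["width"],s["ft_force"])
E
```

```text
4.475 [ 540.31111562 -254.25833851  310.02239038] -0.12790055229867653 [ 1.37042202  0.40589378 -0.20108059]
```

View pics/w1.png

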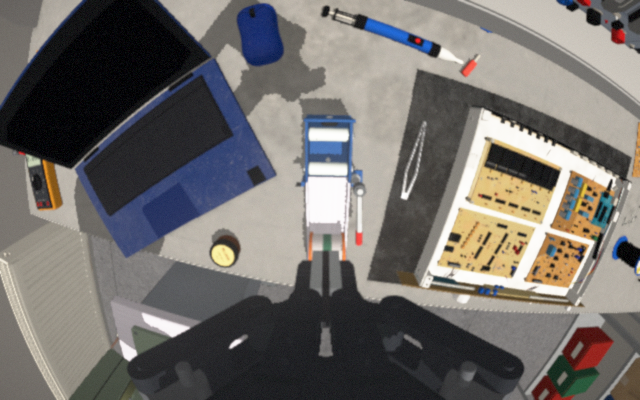

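The stand fills the picture's middle. The end stop is at about (330,120), the rollers at (328,133) and (328,170), the keeper pivot at (360,188), and its red end at (359,239). I'll crop in for edge points.

Run:
```python
from h import *
a=cv2.imread("pics/w1.png")[95:275,270:400]
cv2.imwrite("pics/w1z.png",cv2.resize(a[:120],None,fx=5,fy=5,interpolation=cv2.INTER_CUBIC))
p=cv2.imread("pics/w1.png"); T=np.load("T1.npy"); d=np.load("d1.npy")
hsv=cv2.cvtColor(p,cv2.COLOR_BGR2HSV);H,S,V=[hsv[...,i].astype(int) for i in range(3)]
def comp(m,name,z):
    n,l,s,c=cv2.connectedComponentsWithStats(m.astype(np.uint8))
    for i in range(1,n):
        if s[i,4]>=12 and 280<c[i][0]<390 and 100<c[i][1]<275:
            pts=np.argwhere(l==i)[:,::-1].astype(np.float32); rc=cv2.minAreaRect(pts)
            print(name,c[i].round(1),s[i],[np.round(x,1) for x in rc], wonz(T,*c[i],z).round(1))
comp((H>100)&(H<125)&(S>120)&(V>60),"blue",50)
comp(((H<6)|(H>174))&(S>140)&(V>90),"red",69)
comp((V>190)&(S<40),"white",39)
comp((H>6)&(H<17)&(S>140)&(V>120),"orange",80)
```

```text
blue [326.7 140. ] [304 116  51  65 930] [array([329., 148.]), array([64., 50.]), np.float64(90.0)] [ 573.6 -248.5   50. ]
blue [358.6 172.1] [355 171   7   4  18] [array([358.4, 171.7]), array([6.7, 2.7]), np.float64(26.6)] [ 540.2 -298.9   50. ]
red [358.5 238.3] [356 233   6  12  67] [array([358.5, 238.5]), array([11.,  5.]), np.float64(90.0)] [ 454.1 -317.4   69. ]
white [361.2 119.2] [358 115   7   9  32] [array([361.4, 118.7]), array([3.8, 9.1]), np.float64(31.0)] [ 609.4 -287.8   39. ]
white [328.  134.5] [309 128  40  14 466] [array([328.5, 134.5]), array([39.2, 12.1]), np.float64(1.8)] [ 579.9 -249.1   39. ]
white [364.  151.1] [354 129  22  49 314] [array([363.5, 152.5]), array([48.7, 16.4]), np.float64(75.4)] [ 568.  -301.2   39. ]
white [327.5 169. ] [308 163  39  13 440] [array([327.1, 169. ]), array([38.2, 11.4]), np.float64(2.3)] [ 533.5 -257.9   39. ]
white [295.  168.2] [292 165   7   8  33] [array([295. , 168.5]), array([7., 6.]), np.float64(90.0)] [ 525.8 -214.2   39. ]
white [387.3 171.7] [382 166  11  14  75] [array([387.2, 171.8]), array([ 8.3, 13.6]), np.float6
[... 468 characters left out ...]
.6, 202.5]), array([15. ,  2.3]), np.float64(84.8)] [ 494.5 -303.4   39. ]
white [316.9 246.3] [313 242   9   9  74] [array([317., 246.]), array([8., 8.]), np.float64(90.0)] [ 416.1 -266.1   39. ]
white [337.2 248.7] [332 243  10  17  93] [array([336.5, 251. ]), array([16.,  9.]), np.float64(90.0)] [ 418.2 -296.6   39. ]
white [356.9 261. ] [354 258   6   7  13] [array([356.5, 261. ]), array([3., 6.]), np.float64(53.1)] [ 403.3 -330.8   39. ]
orange [309.6 249.9] [309 236   2  25  40] [array([309.5, 248. ]), array([24.,  1.]), np.float64(90.0)] [ 429.  -254.7   80. ]
orange [343.4 250.7] [343 238   2  23  37] [array([343.5, 249. ]), array([22.,  1.]), np.float64(90.0)] [ 436.9 -299.5   80. ]
```

View pics/w1z.png

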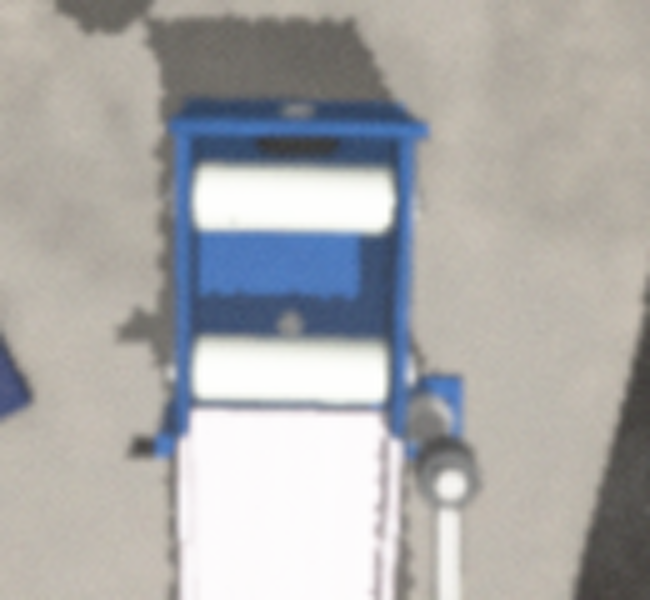

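```bash
cat >> h.py <<'E'
YAW=0.19
UX=np.array([np.cos(YAW),np.sin(YAW),0]);UY=np.array([-np.sin(YAW),np.cos(YAW),0]);ORG=np.array([486.0,-267.1,0])
def W(x,y,z): return ORG+x*UX+y*UY+np.array([0,0,z])
def Sx(p): v=np.array(p)-ORG; return np.array([v@UX,v@UY,v[2]])
def st(t=""):
    s=r.state(); f=s["ft_force"]; print(t,round(s["time"],2),Sx(s["position"]).round(1),"F",np.array([f@UX,f@UY,f[2]]).round(1))
E
python3 - <<'E'
from h import *
for u,v,z in [(320.4,183.6,39),(351.9,241,69)]: print(Sx(onz("top",u,v,z)).round(1))
Q=q(YAW-np.pi/2)
for P in [W(-145,0,130),W(-140,0,36),W(-118,0,36),W(14,0,61)]: print(np.round(r.solve_ik(P,Q),2))
r.move_pose(W(-145,0,130),Q)
r.move_straight(W(-140,0,37),rate=120); st("down")
p,d=eyes.camera("top"); cv2.imwrite("pics/top2.png",cv2.resize(p[150:310,240:420,::-1],None,fx=4,fy=3.7))
p,d=eyes.camera("wrist"); cv2.imwrite("pics/w2.png",p[:,:,::-1]);st()
E
```

```text
[92.6  0.1 39. ]
[-43.5 -43.8  69. ]
[-0.73  0.23  1.98 -0.    0.93  0.65]
[-0.73  0.36  2.09 -0.    0.69  0.66]
[-0.69  0.38  2.06 -0.    0.7   0.69]
[-0.51  0.46  1.81 -0.    0.86  0.87]
down 6.45 [-139.5   -0.5   37.5] F [-0.1 -0.5  0.4]
 6.55 [-139.5   -0.5   37.7] F [0.1 0.5 0.5]
```

View pics/w2.png

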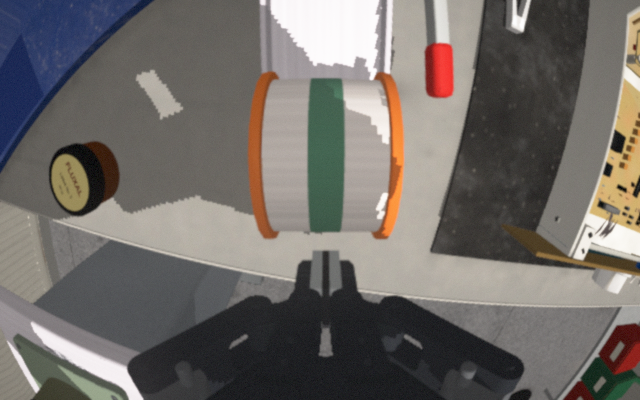

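View pics/top2.png

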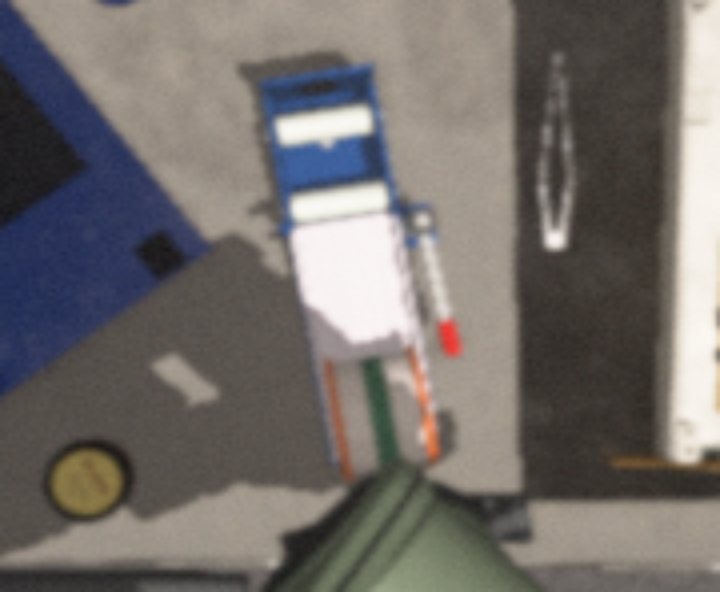

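The fingers (324,265) are lined up with the reel's green band (326,155), square to it, and the flanges are symmetric. I'll start pushing.

Run:
```python
from h import *
def zt(x): return 36+0.198*(x+121.5)
for x,rt in [(-124,40),(-100,30),(-60,35)]:
    r.move_straight(W(x,0,zt(x)),rate=rt); st(x)
T=wpose(); p,d=eyes.camera("wrist"); cv2.imwrite("pics/w3.png",p[:,:,::-1])
p,d=eyes.camera("scene"); cv2.imwrite("pics/s3.png",cv2.resize(p[150:300,230:420,::-1],None,fx=4,fy=4))
```

```text
-124 7.1 [-123.9    0.2   35.4] F [ 0.1 -0.3  0.3]
-100 8.07 [-99.8  -0.   40.2] F [-0.6 -0.  -0.4]
-60 9.38 [-59.9  -0.   48.1] F [-1.2 -0.2 -0.2]
```

View pics/w3.png

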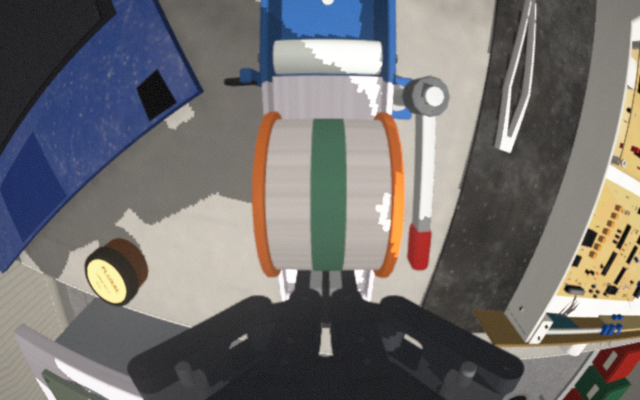

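View pics/s3.png

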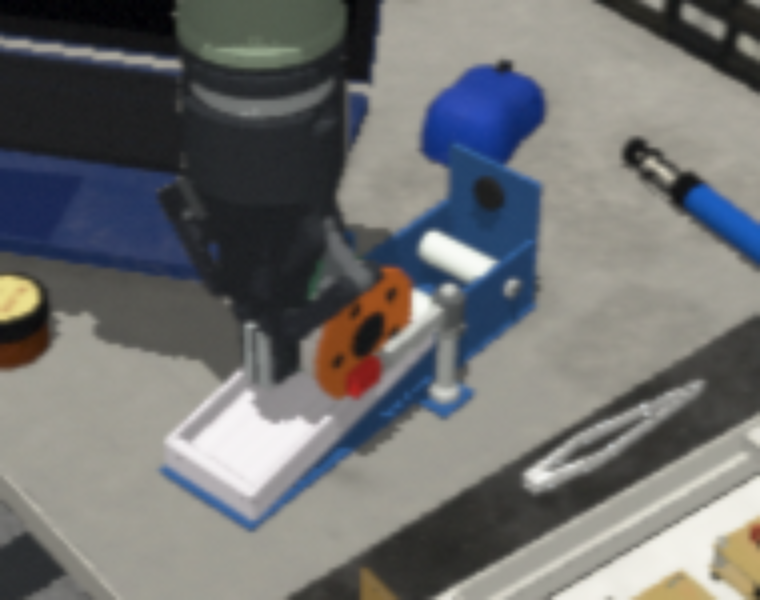

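The reel is rolling straight with symmetric flanges (260–398 px), and the push force is about 1 N. The tweezers and pot are untouched, so I'll carry on over the roller.

Run:
```python
from h import *
def zt(x): return 36+0.198*(x+121.5)
for x,rt in [(-15,30),(0,15),(6,12),(10,12)]:
    r.move_straight(W(x,0,zt(min(x,4))),rate=rt); st(x)
p,d=eyes.camera("wrist"); cv2.imwrite("pics/w4.png",p[:,:,::-1])
```

```text
-15 11.16 [-14.9  -0.   57.1] F [-1.5  0.5 -0.5]
0 12.32 [ 0.1  0.  60. ] F [-0.4  0.2  0.5]
6 12.98 [ 6.1  0.  60.8] F [-0.1  0.1 -0.5]
10 13.47 [10.1  0.  60.8] F [-0.1  0.3  0.1]
```

View pics/w4.png

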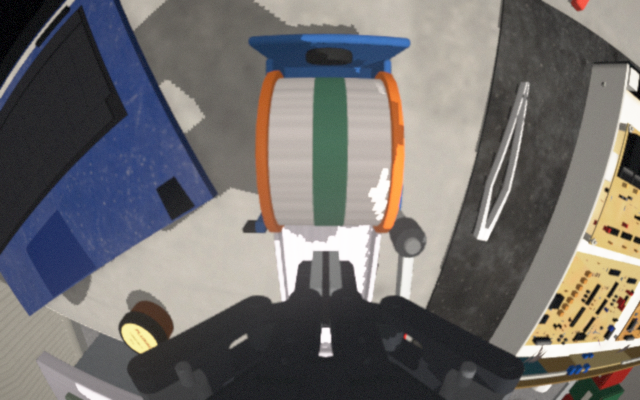

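The reel has moved away from the fingers and sits close to the buffer (rim at row 80, buffer at row 55). I'll back off and look.

Run:
```python
from h import *
r.move_straight(W(-35,0,58),rate=100)
r.move_straight(W(-35,0,190),rate=200)
r.move_pose(W(-20,-80,220),q(YAW)); st()
T=wpose(); np.save("T5.npy",T)
p,d=eyes.camera("wrist"); cv2.imwrite("pics/w5.png",p[:,:,::-1])
p,d=eyes.camera("scene"); cv2.imwrite("pics/s5.png",cv2.resize(p[150:300,230:420,::-1],None,fx=4,fy=4))
```

```text
16.39 [-20.2 -79.7 219.3] F [0.1 0.6 0.1]
```

View pics/w5.png

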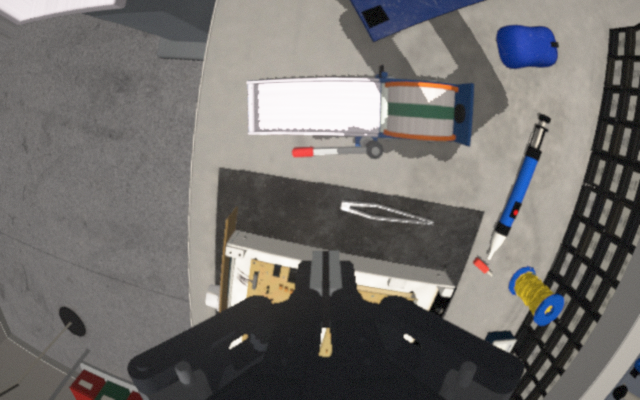

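View pics/s5.png

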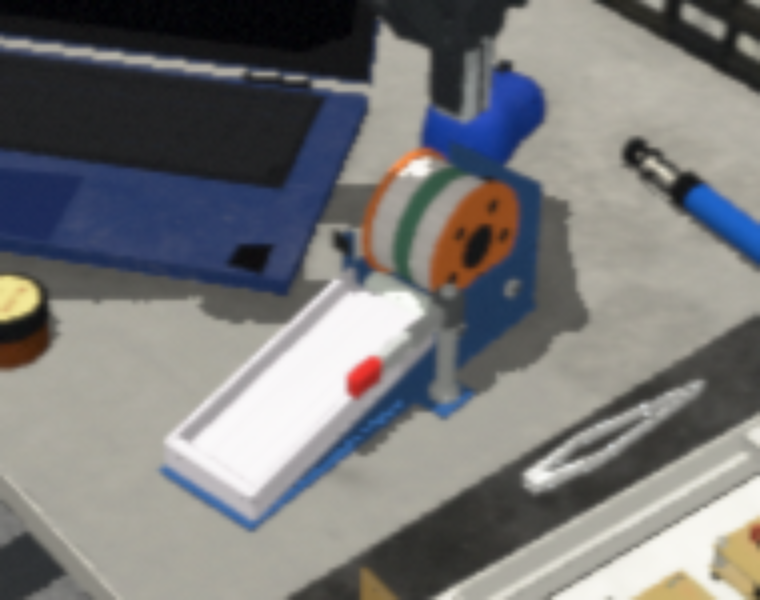

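The reel is seated against the end stop in both views. The keeper is still open, with its red end at (302,152) and pivot at (374,148). I'll measure both from this view.

Run:
```python
from h import *
p=cv2.imread("pics/w5.png"); T=np.load("T5.npy")
hsv=cv2.cvtColor(p,cv2.COLOR_BGR2HSV);H,S,V=[hsv[...,i].astype(int) for i in range(3)]
m=(((H<6)|(H>174))&(S>140)&(V>90)); m[:130]=0;m[170:]=0;m[:,:280]=0;m[:,330:]=0
v,u=np.nonzero(m); e=Sx(wonz(T,u.mean(),v.mean(),67)); pv=Sx(wonz(T,374,148,72)); print(u.mean(),v.mean(),e.round(1),pv.round(1))
for c in [(28,-41),pv[:2]]:
    w=e[:2]-c; print(np.hypot(*w),"theta",np.arctan2(w[1],-w[0])+.18)
# orange reel lateral/longitudinal extents
m=(H>6)&(H<17)&(S>140)&(V>120); m[:70]=0;m[150:]=0;m[:,:370]=0;m[:,480:]=0
n,l,s,c=cv2.connectedComponentsWithStats(m.astype(np.uint8))
for i in range(1,n):
    if s[i,4]>15: print(s[i],c[i].round(1),Sx(wonz(T,*c[i],100)).round(1))
# ik along the swing
def pose(th,sr,off,z):
    a=th-.18; d=np.array([-np.cos(a),np.sin(a)]); nn=np.array([np.sin(a),np.cos(a)])
    P=np.array([28,-41])+sr*d-off*nn; return W(P[0],P[1],z),q(YAW-a)
for th in (0,.15,.6,1,1.4,1.75):
    P,Q=pose(th,50,16,55); print(th,Sx(P).round(1),np.round(r.solve_ik(P,Q),2))
```

```text
302.2345679012346 151.90740740740742 [-42.5 -43.5  67. ] [ 25.7 -38.6  72. ]
70.55948235679884 theta 0.1441946166102614
68.42579834063406 theta 0.10864308119029567
[386  82  72   9 274] [422.4  84.8] [ 62.3  22.  100. ]
[385 131  70  10 246] [420.8 136.6] [ 62.6 -23.3 100. ]
0 [-18.3 -65.7  55. ] [-0.63  0.5   1.77 -0.    0.87 -1.  ]
0.15 [-21.5 -58.5  55. ] [-0.62  0.49  1.79 -0.    0.86 -0.84]
0.6 [-24.2 -35.2  55. ] [-0.6   0.46  1.83 -0.    0.84 -0.37]
1 [-17.8 -15.4  55. ] [-0.57  0.45  1.85 -0.    0.83  0.06]
1.4 [-4.2  0.5 55. ] [-0.53  0.45  1.85 -0.    0.83  0.5 ]
1.75 [12.  9. 55.] [-0.5   0.46  1.84 -0.    0.84  0.88]
```

```bash
cat >> h.py <<'E'
def pose(th,sr,off,z=54):
    a=th-.18; d=np.array([-np.cos(a),np.sin(a)]); nn=np.array([np.sin(a),np.cos(a)])
    P=np.array([28,-41])+sr*d-off*nn; return W(P[0],P[1],z),q(YAW-a)
E
python3 - <<'E'
from h import *
P,Q=pose(.14,42,38,120); r.move_pose(P,Q)
P,Q=pose(.14,42,38); r.move_straight(P,Q,rate=150); st("down")
P,Q=pose(.14,42,17); r.move_straight(P,Q,rate=40); st("near")
for th in np.arange(.2,.81,.12):
    P,Q=pose(th,42,14.); r.move_straight(P,Q,rate=40); st(round(th,2))
p,d=eyes.camera("wrist"); cv2.imwrite("pics/w6.png",p[:,:,::-1])
p,d=eyes.camera("scene"); cv2.imwrite("pics/s6.png",cv2.resize(p[150:300,230:420,::-1],None,fx=4,fy=4))
E
```

```text
down 17.57 [-11.5 -81.7  55.8] F [ 0.9 -0.6  0.1]
near 18.24 [-13.2 -59.7  54.1] F [-0.3 -0.7 -0.2]
0.2 18.53 [-14.3 -54.3  54. ] F [ 0.1 -0.1  0.1]
0.32 18.82 [-15.5 -49.2  54. ] F [ 0.1  0.1 -0.1]
0.44 19.1 [-16.1 -43.9  54. ] F [ 0.7  0.1 -0.6]
0.56 19.38 [-16.2 -38.6  54. ] F [-0.1 -0.3  1.1]
0.68 19.67 [-15.5 -33.3  54. ] F [-0.4  0.1  0.2]
0.8 19.95 [-14.3 -28.1  54. ] F [1.4 0.2 0.3]
```

View pics/w6.png

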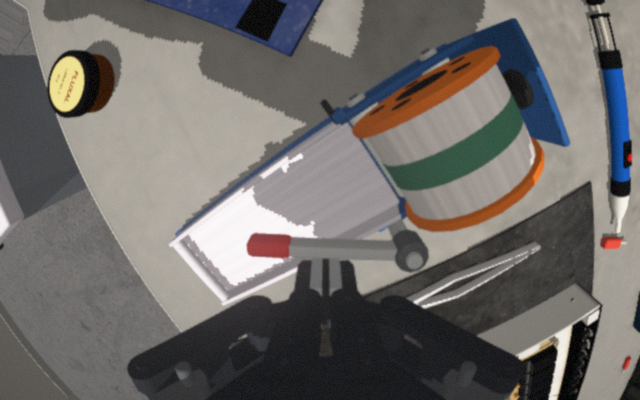

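View pics/s6.png

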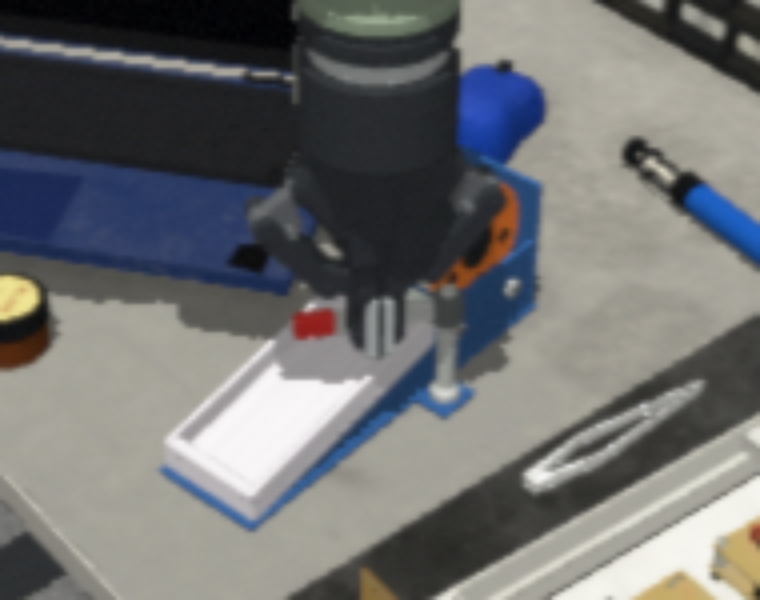

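The keeper swings over the gutter with the fingers flat behind the bar: red end at (268,245), pivot at (410,250). The hand clears the reel and the post. Continuing to closed.

Run:
```python
from h import *
for th in list(np.arange(.92,1.65,.12))+[1.68]:
    P,Q=pose(th,42,14.); r.move_straight(P,Q,rate=35); st(round(th,2))
p,d=eyes.camera("wrist"); cv2.imwrite("pics/w7.png",p[:,:,::-1])
```

```text
0.92 20.35 [-12.4 -23.1  54. ] F [ 0.4 -0.1  0.3]
1.04 20.65 [-10.  -18.4  54. ] F [-0.6 -1.3  0. ]
1.16 20.95 [ -7. -14.  54.] F [-0.2 -0.2 -0.1]
1.28 21.25 [ -3.6 -10.   54. ] F [-0.7 -0.1 -0.5]
1.4 21.55 [ 0.4 -6.5 54. ] F [0.  0.  0.1]
1.52 21.85 [ 4.7 -3.4 54. ] F [ 0.1 -0.2 -0.5]
1.64 22.15 [ 9.3 -0.8 54. ] F [-0.6 -0.3 -0.8]
1.68 22.4 [10.9 -0.2 54. ] F [ 0.7 -0.1  0.6]
```

View pics/w7.png

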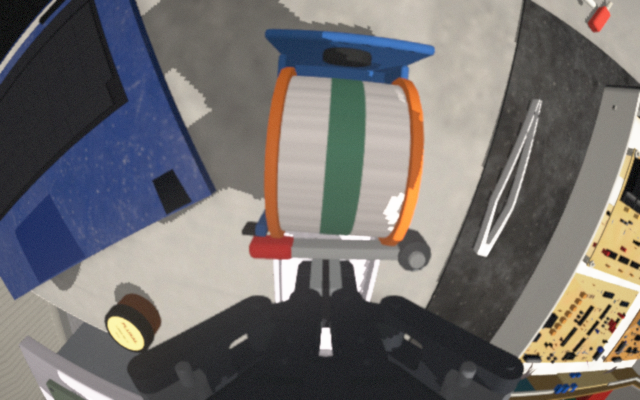

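The red end (270,247) is just short of the catch (250,229). I'll close the rest in small force-checked steps.

Run:
```python
from h import *
def fm(n=4):
    F=[]
    for _ in range(n): r.wait(.04); F.append(r.state()["ft_force"]@UX)
    return np.mean(F)
P0,Q=pose(1.75,42,14.)
for k in range(-1,11):
    P=P0+UX*k*0.8; r.move_straight(P,Q,rate=8); f=fm(); print(k,Sx(r.state()["position"]).round(2),round(f,2),round(r.state()["time"],2))
    if f<-4: break
p,d=eyes.camera("wrist"); cv2.imwrite("pics/w8.png",p[:,:,::-1])
```

```text
-1 [13.12  0.98 53.98] -0.33 23.06
0 [13.27  1.05 53.94] -4.27 23.48
```

View pics/w8.png

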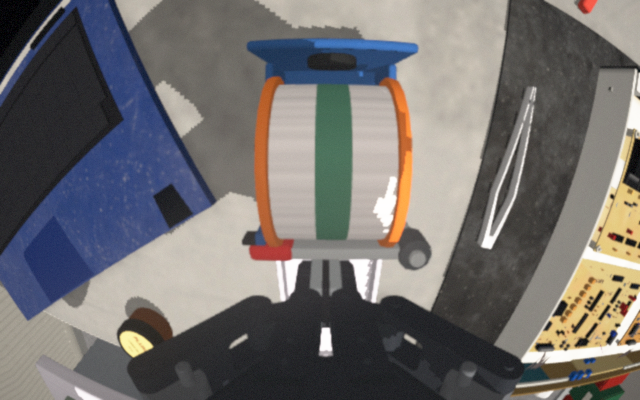

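The force rose to 4 N within 1 mm of the predicted closed pose, and the red end lies on the catch. Now I'll back off and check.

Run:
```python
from h import *
P,Q=pose(1.75,42,14.)
r.move_straight(P-UX*20,rate=40); st()
r.move_straight(P-UX*45+np.array([0,0,140]),rate=150)
r.move_straight(W(-30,0,260),rate=150); st()
T=wpose(); p,d=eyes.camera("wrist"); cv2.imwrite("pics/w9.png",cv2.resize(p[60:280,200:450,::-1],None,fx=3,fy=2.7))
hsv=cv2.cvtColor(p,cv2.COLOR_RGB2HSV);H,S,V=[hsv[...,i].astype(int) for i in range(3)]
m=(((H<6)|(H>174))&(S>140)&(V>90)); n,l,s,c=cv2.connectedComponentsWithStats(m.astype(np.uint8))
for i in range(1,n):
    if s[i,4]>20 and 200<c[i][0]<450: 
        e=Sx(wonz(T,*c[i],68)); print(c[i].round(1),s[i,4],e.round(1),"theta",.18+np.arctan2(e[1]+41,28-e[0]))
r.move_pose(W(-160,60,300),Q)
p,d=eyes.camera("scene"); cv2.imwrite("pics/s9.png",cv2.resize(p[150:300,230:420,::-1],None,fx=4,fy=4))
p,d=eyes.camera("top"); cv2.imwrite("pics/t9.png",cv2.resize(p[100:310,240:420,::-1],None,fx=4,fy=2.8)); st()
```

```text
24.18 [-5.9  0.8 54.1] F [-1.3  0.6  0.7]
 25.87 [-30.4   0.4 258.9] F [ 0.2  0.7 -0.3]
[300.5 124.9] 118 [27.8 27.9 68. ] theta 1.7485311855927004
 26.66 [-159.3   59.6  299.3] F [0.4 0.2 0.1]
```

View pics/w9.png

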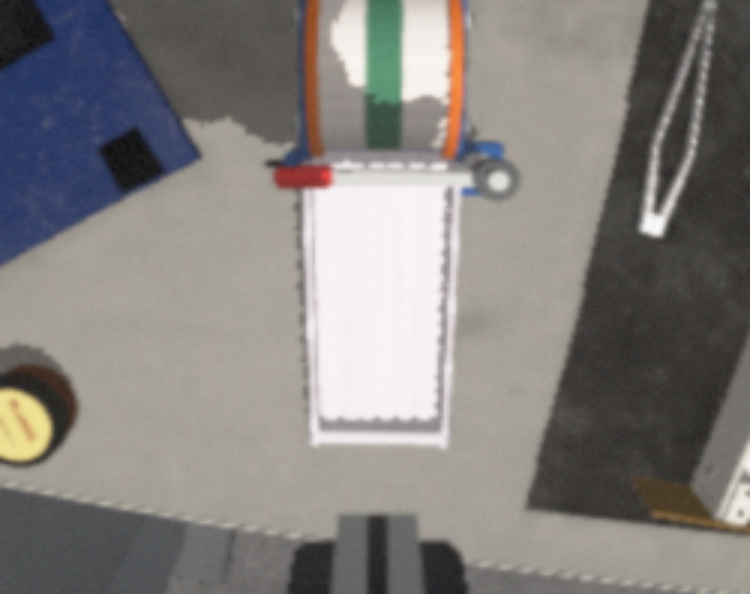

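View pics/s9.png

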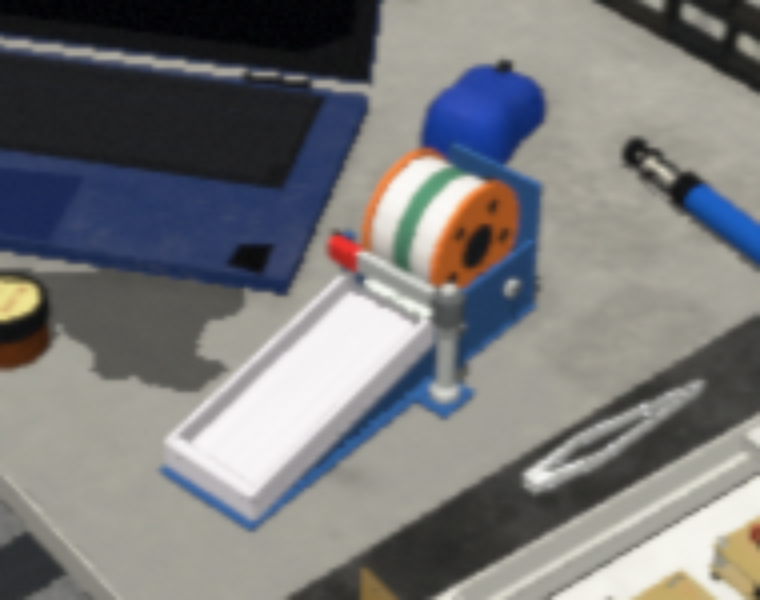

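View pics/t9.png

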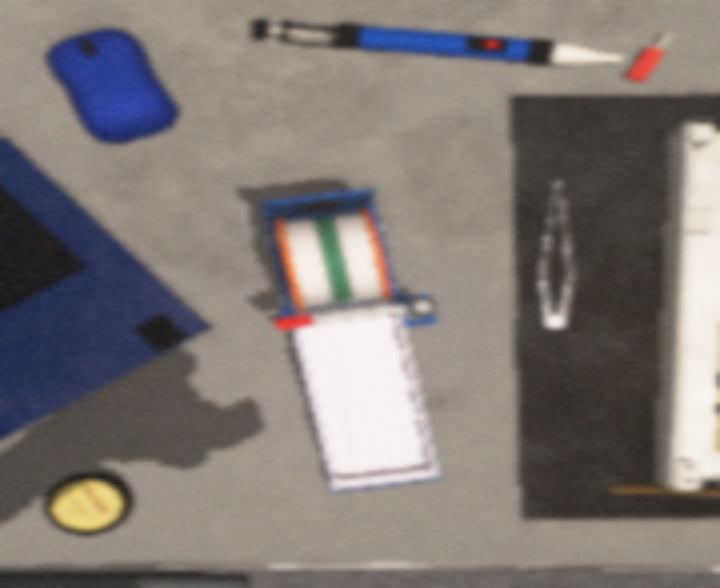

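The reel is seated in front of the end stop. The keeper lies straight across at about 1.75 rad with its end at the catch, and the pot, tweezers and sucker haven't moved. Handing in.

```bash
python3 -c "
from plant import r
print(r.hand_in())"
```

```text
the job is handed in; nothing more can be done
None
```

The reel is in its seat and the keeper is closed behind it. I handed the job in at about 27 s of the 58 s allowed.

- **Reel:** I pushed it up the gutter with the shut fingers, never gripping it, and the push force read about 1.5 N at most. It rolled over the first roller and settled between the two rollers in front of the end stop. It was still there in the final pictures.
- **Keeper:** I swung it closed with the fingers flat against the bar. The force rose to about 4 N at the catch, less than 1 mm from where I expected it to stop. After I backed off, the camera gave an angle of 1.749 rad, against 1.75 for closed.
- **Other items:** the flux pot, tweezers and solder sucker look unmoved in the final pictures. I judged that by eye and did not measure it.

One small disagreement: before the swing, two ways of working out the keeper's starting angle gave 0.11 and 0.14 rad. That is within the camera calibration error and made no difference. None of the checks failed.

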